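Squeeze-test spring buffers and sort tired from good

ROBOT

A 6-joint arm with a two-finger parallel gripper is mounted at the origin on a cart in front of the work surface, level with it; the furniture and walls round the work are solid. World frame = base frame: x ahead of the robot, y to its left, z up, the work surface at z = 0. Lengths are in m, angles in rad, forces in N, time in s.
With the tool pointing down it reaches from about 0.275 to 0.725 m from the base axis. Payload 15.9 kg.
Tool frame: the origin (TCP) lies where the fingers leave the gripper's body, on its centre line; the fingertips stand 73 mm ahead of it and the grasp point (between the pads) lies 54 mm ahead of it; z points along the fingers, y is the line along which they close (so a half turn about z gives the same grasp; the last joint's range is limited). The gripper opens to 85 mm and grips with 20 to 120 N. Pads are 22 mm wide; open, the fingers measure 114 mm over their backs; the gripper's body (76 mm by 85 mm) begins 54 mm behind the grasp point. The pads swing forward as they close: fully open they stand 13 mm farther back than shut.
Start: joints at [1.132, 0.213, -0.034, 1.323, 0, 1.571], TCP at [0.212, 0.453, 0.304] pointing down, gripper open.
Joint ranges: [-2.98, 2.98], [-0.74, 1.72], [-1.14, 1.35], [-2.1, 2.04], [-1.57, 1.44], [-3.14, 3.14]. Speed limits (rad/s): [1.89, 1.89, 2.39, 2.57, 3.14, 3.14].

INTERFACE

Orientations are given as a unit quaternion [w, x, y, z].
In Python, from plant import ctrl gives the robot as it stands. The module is installed in compiled form; this text tells all that it offers.
- The arm moves only by the shell command python3 -m handwheel 'ROWS' [OPENING] [FORCE]. ROWS is JSON, a list of rows, each a list of 4 numbers: the shift along the tool's x, y, z in cm, then the turn about the tool's z in rad. A call has 1 to 5 rows; each row is the pose to reach, as a shift and turn from the pose commanded when the call began, along the tool's axes at that moment; what a row does not reach only later rows make up. A row lasts 1/12 s, in which the tool goes at most 41.7 mm and 7.16 degrees, less where a joint would pass 70% of its speed; a pose out of reach is approached as far as the arm can. A call with a gripper value outside its range is refused whole. OPENING is the gripper's target within -1 to 1 (shut at 1, half-way at 0, fully open at -1), set as the call begins (- or left out, the last holds). The fingers move at their own pace and stop on an object; FORCE is the grip in N (left out, the last holds). Time passes only in rows, so rows that repeat a pose let the fingers close. It gives the time, the measured TCP pose, the force, the opening and the grip force at its end, in the units of the state.
- ctrl.read_state(): the state, without advancing time (a new reading comes with each control period).
- ctrl.grab_frame(name): name is "side" or "top" or "wrist"; returns (picture, depth): 420x560x3 uint8, red, green, blue; 420x560 float32, m along the optical axis (not along the pixel's ray), 0 where there is no reading.
- ctrl.camera_model(name): a dict with "fov_y" (degrees; the focal length in pixels is half the picture's height over the tangent of half this angle, whatever the lens; pixels are square), "cx", "cy" (the principal point, pixels), "eye" and "orientation" of the camera in the world; the wrist camera has in their place "hand_eye" (4x4, takes a point from camera to tool coordinates, whose origin is the TCP and whose axes are the flange's). Camera axes: x right, y down, z forward; pixel columns grow to the right and rows downward; lengths in m; the calibration is good to about 2 mm. A picture is of the moment at which its call begins: read the wrist's pose just before it. camera_model takes no time and is no camera call.
- ctrl.sign_off(): hands the job in; it is judged then, once.
The state is a dict: "clock": time; "joint_pos": joint angles; "qd": joint speeds; "tau": joint torques, N m; "tool_pos": TCP position; "eef_rot": TCP orientation; "wrist_force": force on the tool from outside, world axes, zero at the start; "wrist_torque": the same for the moment, N m; "width": finger opening in m; "gripper_force": force on a finger pad.
Only numpy, scipy, OpenCV 4.12 (cv2) and the standard library are available. Lean on these libraries where they do the work, as an engineer would, in place of code of your own. Each camera call takes 0.05 s, during which the arm holds its last target. There are 200 camera calls.

TASK

One of these three spring buffers has gone soft. Take them one at a time: squeeze the two ends together between the fingers so that the plunger goes in about 3 mm (never to its stop, never above 25 N) and feel whether it is stiff or soft; keep it squeezed like that and set it down on the floor of the rectangular tray if it is stiff, of the round pan if it is soft, then let go. Leave the transformer, the side cutters and the yellow meter where they lie.

Things in the scene. Friction and masses are not known exactly. Their poses are not given: they have to be found in the camera images.
- buffer_a: spring buffer, 0.12 kg: steel barrel 32 mm across, 40 mm long, lying along its y on a 34 x 36 x 10 mm foot; at its +y end a plunger with rod, spring and flat head 24 mm across. 56 mm long (y -28 barrel end to +28 head, both flat), 33 wide, 40 high; its axis is 24 mm up. Origin: centre of the underside, midway along the 56 mm; z up. All look alike; only squeezing the ends together tells them apart
- buffer_b: spring buffer, 0.12 kg: steel barrel 32 mm across, 40 mm long, lying along its y on a 34 x 36 x 10 mm foot; at its +y end a plunger with rod, spring and flat head 24 mm across. 56 mm long (y -28 barrel end to +28 head, both flat), 33 wide, 40 high; its axis is 24 mm up. Origin: centre of the underside, midway along the 56 mm; z up. All look alike; only squeezing the ends together tells them apart
- buffer_c: spring buffer, 0.12 kg: steel barrel 32 mm across, 40 mm long, lying along its y on a 34 x 36 x 10 mm foot; at its +y end a plunger with rod, spring and flat head 24 mm across. 56 mm long (y -28 barrel end to +28 head, both flat), 33 wide, 40 high; its axis is 24 mm up. Origin: centre of the underside, midway along the 56 mm; z up. All look alike; only squeezing the ends together tells them apart
- plunger_a (a joint): travel of the plunger of buffer_a: 0 out, grows as the head is pushed towards the barrel, 0.010 m at the stop (spring solid). It springs back when let go. A good spring takes 5 N or more for each mm, a tired one about 1 N for each mm.
- plunger_b (a joint): travel of the plunger of buffer_b: 0 out, grows as the head is pushed towards the barrel, 0.010 m at the stop (spring solid). It springs back when let go. A good spring takes 5 N or more for each mm, a tired one about 1 N for each mm.
- plunger_c (a joint): travel of the plunger of buffer_c: 0 out, grows as the head is pushed towards the barrel, 0.010 m at the stop (spring solid). It springs back when let go. A good spring takes 5 N or more for each mm, a tired one about 1 N for each mm.
- tray: rectangular sheet-steel tray for the stiff buffers, 160 (x) x 200 (y) mm outside, inside 154 x 194 mm, walls 3 mm thick with a rounded rim 33 mm above the bench, inner floor 8 mm above the bench, fixed to the bench. Origin: centre of its underside
- pan: round sheet-steel pan for the soft buffers, 188 mm across the rim, flat inner floor about 170 mm across and 8 mm above the bench, rim 30 mm above the bench, fixed to the bench. Origin: centre of its underside
- transformer: small green mains transformer, 50 x 46 x 52 mm, bystander; origin at the centre of its underside
- side_cutters: black-handled side cutters lying flat, 104 mm long, 12 mm high, bystander; origin at the centre of its underside
- yellow_meter: yellow pocket meter lying flat, 111 x 64 x 28 mm, bystander; origin at the centre of its underside
Things that resemble listed ones, but are neither listed nor needed, are in the scene too. What is shaped like the pan but brown is not meant.

How it is judged:
By the outcome, as a careful person would: the job done as asked, in the order asked, and still so for the second after the job is handed in, with the robot touching nothing.
It also fails if it takes over 64 s, if anything falls off the work surface, if the arm or the gripper's body presses on something with over 40 N, if the wrist force passes 120 N, or if a joint passes its speed limit or range.

## Working session

There is one attempt and no reset: what is moved stays moved. The work goes in short steps, Python scripts to look and compute and a shell command to move; the robot and the scene stay as the last step left them, time stands still between calls to the robot, and variables do not carry over. Pictures are saved under pics/ and viewed, at most 10 in all, crops included, and the job is handed in when it is done.

```bash
mkdir -p pics; ls
python3 - <<'E'
from plant import ctrl
import cv2,numpy as np
for n in ("top","side"):
    m=ctrl.camera_model(n); print(n,m)
    im,d=ctrl.grab_frame(n); cv2.imwrite(f"pics/{n}0.png",im[:,:,::-1]); np.savez(f"pics/{n}0.npz",im=im,d=d)
print(ctrl.camera_model("wrist")); s=ctrl.read_state(); print(s)
E
```

```text
pics
top {'fov_y': 45.79143014992155, 'cx': 283.647322518241, 'cy': 210.89852695619354, 'eye': array([0.43883515, 0.12736427, 1.50543314]), 'orientation': array([-0.03318086,  0.71427754, -0.6986334 ,  0.02485979])}
side {'fov_y': 57.04050064278723, 'cx': 280.80875171003584, 'cy': 208.41867049553693, 'eye': array([ 0.02854724, -0.80877269,  0.64627674]), 'orientation': array([-0.49409699,  0.82872587, -0.22629604,  0.13368508])}
{'fov_y': 69.29344658204575, 'cx': 279.0803116240978, 'cy': 210.99198915618706, 'hand_eye': array([[-6.60154539e-04, -9.65020129e-01, -2.62174971e-01,
         6.58078873e-02],
       [ 9.99999761e-01, -5.82638060e-04, -3.73403015e-04,
         4.60300483e-04],
       [ 2.07588309e-04, -2.62175155e-01,  9.65020282e-01,
        -7.00528052e-02],
       [ 0.00000000e+00,  0.00000000e+00,  0.00000000e+00,
         1.00000000e+00]])}
{'clock': 0.1, 'joint_pos': array([ 1.13200750e+00,  2.13309815e-01, -3.49294572e-02,  1.32347692e+00,
        1.90861253e-05,  1.57081963e+00]), 'qd': array([-1.62554082e-04, -1.83209399e-03,  1.62019303e-03, -9.59327369e-05,
        4.95937286e-04,  1.21222918e-03]), 'tau': array([ 2.05947945e-03, -6.87248182e+01,  4.87805700e+01,  1.22647797e-02,
        1.72378873e-04, -2.22341612e-05]), 'tool_pos': array([0.21233232, 0.45245397, 0.30349072]), 'eef_rot': array([-1.09407950e-04,  2.17649947e-01,  9.76026787e-01, -4.46831024e-04]), 'wrist_force': array([-0.13939774,  0.05917875, -0.59400109]), 'wrist_torque': array([-0.00544257,  0.02666961, -0.02536543]), 'gripper_force': 0.0, 'width': 0.08536813831214227}
```

View pics/top0.png

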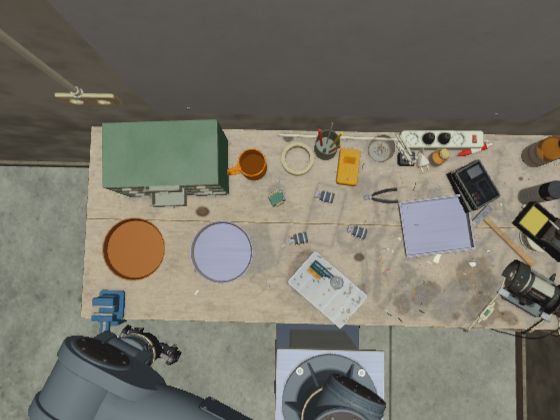

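View pics/side0.png

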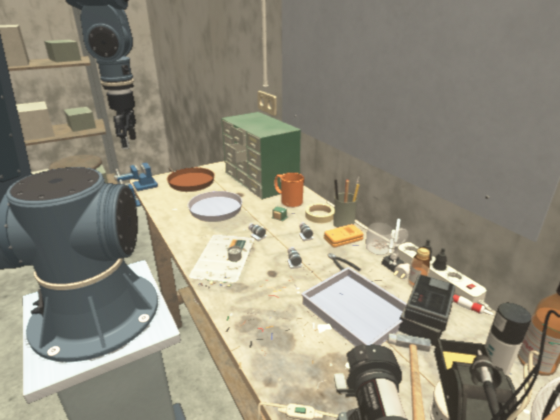

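The top view shows the buffers at about (327,197), (299,238) and (358,231). The pan is at (222,251), the brown pan at (135,249) and the tray at (436,225). The transformer is at (277,198), the cutters at (381,195) and the meter at (348,167). The side view confirms this.

```bash
cat > h.py <<'E'
import numpy as np,cv2
from scipy.spatial.transform import Rotation as R
from plant import ctrl
def rot(q): return R.from_quat([q[1],q[2],q[3],q[0]]).as_matrix()
def cam(n,s=None):
    m=ctrl.camera_model(n); f=210/np.tan(np.radians(m['fov_y']/2))
    if n=='wrist':
        s=s or ctrl.read_state(); H=m['hand_eye']; T=rot(s['eef_rot'])
        return f,m['cx'],m['cy'],T@H[:3,3]+s['tool_pos'],T@H[:3,:3]
    return f,m['cx'],m['cy'],m['eye'],rot(m['orientation'])
def ray(c,uv,z):
    f,cx,cy,e,Rm=c; uv=np.atleast_2d(uv).astype(float)
    d=np.c_[(uv[:,0]-cx)/f,(uv[:,1]-cy)/f,np.ones(len(uv))]@Rm.T
    return e+d*((z-e[2])/d[:,2])[:,None]
def cloud(c,d):
    f,cx,cy,e,Rm=c; v,u=np.mgrid[:420,:560]
    P=np.stack([(u-cx)/f*d,(v-cy)/f*d,d],-1); return P@Rm.T+e
def proj(c,p):
    f,cx,cy,e,Rm=c; q=(np.atleast_2d(p)-e)@Rm; return q[:,:2]/q[:,2:]*f+[cx,cy]
E
python3 - <<'E'
from h import *
z=np.load('pics/top0.npz'); im,d=z['im'],z['d']; c=cam('top')
P=cloud(c,d)
print('bench z',np.median(P[205:290,260:420,2]))
for n,(u0,v0,u1,v1) in dict(b1=(312,185,342,210),b2=(284,226,314,250),b3=(343,219,373,244),tr=(265,186,290,210),met=(334,146,362,188)).items():
    Q=P[v0:v1,u0:u1]; m=(Q[...,2]>.012)&(d[v0:v1,u0:u1]>0)
    q=Q[m].astype(np.float32); r=cv2.minAreaRect(q[:,:2]*1000)
    print(n,m.sum(),q.mean(0).round(3),'zmax',q[:,2].max().round(3),[np.round(a,1) for a in r])
hsv=cv2.cvtColor(im,cv2.COLOR_RGB2HSV)
print(hsv[251,222],hsv[225,436])
m=cv2.inRange(hsv,(108,35,80),(130,255,255))
for k in cv2.findContours(m,0,2)[0]:
    if cv2.contourArea(k)>1000:
        w=ray(c,k[:,0],.03)[:,:2].astype(np.float32)*1000; print(cv2.minAreaRect(w),cv2.minEnclosingCircle(w), cv2.boundingRect(k))
cv2.imwrite('pics/crop.png',cv2.resize(im[150:270,250:410],None,fx=5,fy=5,interpolation=2)[:,:,::-1])
E
```

```text
bench z 0.0018011479535881003
b1 181 [0.607 0.025 0.035] zmax 0.049 [array([608. ,  27.6]), array([55.5, 31.6]), np.float64(76.3)]
b2 179 [0.48  0.101 0.035] zmax 0.047 [array([479.9, 103.5]), array([31.8, 55.6]), np.float64(12.5)]
b3 186 [ 0.504 -0.072  0.036] zmax 0.048 [array([505.7, -70.8]), array([56.5, 33.2]), np.float64(75.5)]
tr 185 [0.6   0.168 0.033] zmax 0.055 [array([602.3, 169.7]), array([46.9, 41.5]), np.float64(28.0)]
met 776 [ 0.7   -0.042  0.03 ] zmax 0.173 [array([702.3, -33.5]), array([ 84.6, 111.1]), np.float64(84.4)]
[116  32 184] [115  33 184]
```

View pics/crop.png

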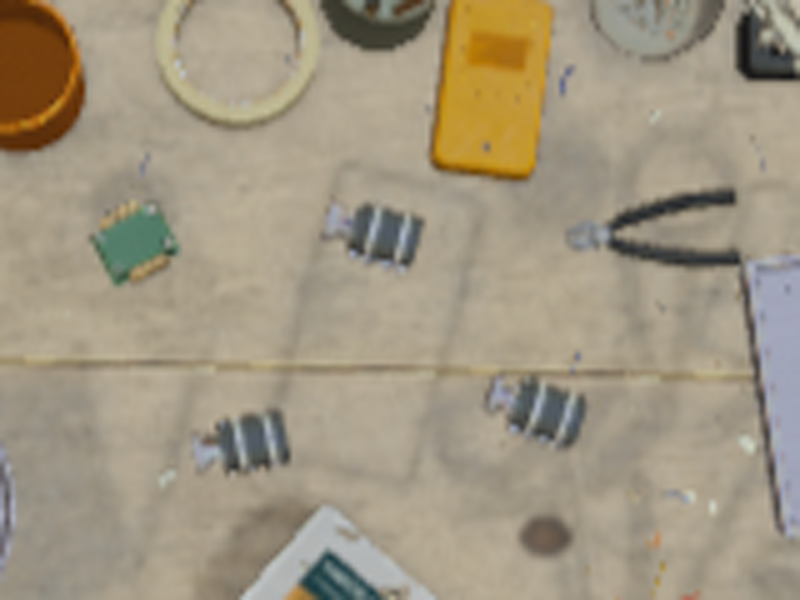

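The crop shows all three heads pointing left (+y) and clear room around every buffer. Next I'll locate the tray and pan and plan the first move.

```bash
cat >> h.py <<'E'
def plan(p,yaw):
    s=ctrl.read_state(); T=rot(s['eef_rot']); sh=T.T@(np.array(p)-s['tool_pos'])*100
    y0=np.degrees(np.arctan2(T[1,1],T[0,1])); print('tcp',s['tool_pos'].round(4),'yaw',y0.round(1),'tilt',T[:,2].round(3),'q6',s['joint_pos'][5].round(2),'t',round(s['clock'],2))
    print('shift cm',sh.round(2),'turn',np.radians(y0-yaw).round(3))
E
python3 - <<'E'
from h import *
z=np.load('pics/top0.npz'); im,d=z['im'],z['d']; c=cam('top'); P=cloud(c,d)
hsv=cv2.cvtColor(im,cv2.COLOR_RGB2HSV)
m=cv2.inRange(hsv,(105,20,100),(128,255,255)); m=cv2.morphologyEx(m,cv2.MORPH_CLOSE,np.ones((5,5)))
for k in cv2.findContours(m[:310],0,2)[0]:
    if cv2.contourArea(k)>1000:
        w=ray(c,k[:,0],.03)[:,:2].astype(np.float32)*1000; print(cv2.minAreaRect(w),cv2.minEnclosingCircle(w), cv2.boundingRect(k))
print('floor z',P[225,436],P[251,222])
plan((.48,.1035,.2),102.5)
E
```

```text
((434.5587463378906, 327.42242431640625), (179.4656524658203, 177.38800048828125), 78.82321166992188) ((436.3188171386719, 328.8991394042969), 92.37408447265625) (190, 221, 63, 62)
((528.005859375, -308.5686950683594), (164.1767578125, 202.4664306640625), 8.392721176147461) ((526.9573974609375, -305.0496826171875), 125.2804183959961) (400, 195, 75, 62)
floor z [ 0.52907748 -0.31124852  0.01150084] [0.43692715 0.32833924 0.01244611]
tcp [0.2123 0.4525 0.3035] yaw 64.9 tilt [-0.    -0.001 -1.   ] q6 1.57 t 0.1
shift cm [-39.06 -20.21  10.37] turn -0.657
```

```bash
python3 -m handwheel '[[-3.5,-1.8,0.9,-0.11],[-7,-3.6,1.8,-0.22],[-10.5,-5.4,2.7,-0.33],[-14,-7.2,3.6,-0.44],[-17.5,-9,4.6,-0.55]]' -1 20; python3 -c "
from h import *
plan((.48,.1035,.2),102.5)"
```

```text
clock: 0.52
tool_pos: [0.3275, 0.303, 0.2599]
eef_rot: [-0.0, -0.05, 0.999, -0.0]
wrist_force: [0.6, 0.7, -0.2]
width: 0.0856
gripper_force: 0.0
tcp [0.3275 0.303  0.2599] yaw 95.7 tilt [-0. -0. -1.] q6 0.65 t 0.52
shift cm [-13.18 -21.37   5.99] turn -0.118
```

```bash
python3 -m handwheel '[[-2,-3.2,0.9,-0.06],[-4,-6.5,1.8,-0.1],[-6.5,-10,3,-0.1],[-8.8,-13.5,4.2,-0.1],[-11,-17.5,5.2,-0.1]]'; python3 -m handwheel '[[-1,-2,0.5,0],[-1,-2,0.5,0],[-1,-2,0.5,0]]'
python3 - <<'E'
from h import *
plan((.48,.1035,.2),102.5)
s=ctrl.read_state(); im,d=ctrl.grab_frame('wrist'); np.savez('pics/w1.npz',im=im,d=d)
cv2.imwrite('pics/w1.png',im[:,:,::-1])
c=cam('wrist',s); P=cloud(c,d)
m=((P[...,2]>.012)&(P[...,2]<.06)&(d>0)).astype(np.uint8)
n,l,st,_=cv2.connectedComponentsWithStats(m)
for i in range(1,n):
    if st[i,4]>800:
        q=P[l==i].astype(np.float32); r=cv2.minAreaRect(q[:,:2]*1000); print(st[i],[np.round(a,1) for a in r],q[:,2].max())
E
```

```text
clock: 0.93
tool_pos: [0.4483, 0.1471, 0.2097]
eef_rot: [-0.0, -0.097, 0.995, 0.0]
wrist_force: [0.8, 0.3, 0.1]
width: 0.0852
gripper_force: 0.0
clock: 1.18
tool_pos: [0.4612, 0.1302, 0.205]
eef_rot: [-0.001, -0.096, 0.995, -0.0]
wrist_force: [-0.1, -0.1, 0.5]
width: 0.0854
gripper_force: 0.0
tcp [0.4612 0.1302 0.205 ] yaw 101.0 tilt [-0.001 -0.    -1.   ] q6 0.08 t 1.18
shift cm [-1.33 -2.98  0.49] turn -0.026
[   32     0   278   171 23359] [array([347. ,  33.4]), array([157.4, 124.9]), np.float64(50.5)] 0.059980404
[  63    0   55   47 2094] [array([355.3, -12. ]), array([26.7, 32.8]), np.float64(11.6)] 0.059875444
[ 403  106  157  213 3934] [array([442.8, 309.5]), array([187.5, 142.4]), np.float64(24.2)] 0.031764932
[   0  181   81   58 2816] [array([502.1, -69.8]), array([57.2, 31.2]), np.float64(71.4)] 0.041633707
[ 210  202   69   39 2188] [array([476.4, 103.9]), array([31.1, 56.1]), np.float64(12.9)] 0.041341234
[268 320  47  29 947] [array([584.2, 168.1]), array([21.7, 46.8]), np.float64(2.3)] 0.03630078
[  62  374   47   46 1269] [array([695.8, -27.3]), array([31.8, 70.6]), np.float64(82.2)] 0.028790034
[ 437  374   57   46 1421] [array([607.5, 334.1]), array([19.1, 49.1]), np.float64(29.4)] 0.05994504
```

View pics/w1.png

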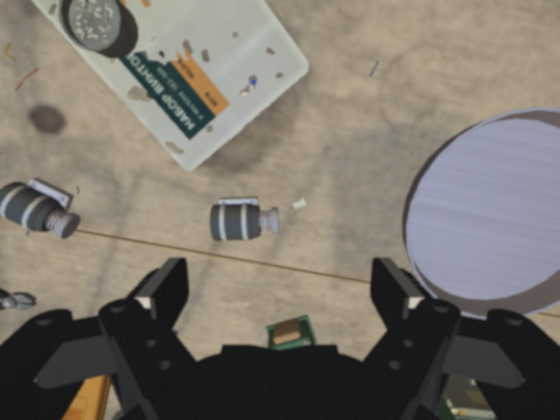

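The wrist view shows buffer b2 at about (243,220) and another buffer at (38,208). The pan is on the right, and b2 is clear on both ends.

```bash
python3 -m handwheel '[[-0.6,-1.5,3,-0.03],[-1.1,-2.9,6.5,-0.03],[-1.1,-2.9,8.5,-0.03],[-1.1,-2.9,8.5,-0.03],[-1.1,-2.9,8.5,-0.03]]' ; python3 -c "
from h import *
plan((.478,.1037,.076),102.7)"
```

```text
clock: 1.65
tool_pos: [0.4767, 0.1057, 0.1206]
eef_rot: [-0.001, -0.113, 0.994, 0.0]
wrist_force: [1.1, 0.3, 0.3]
width: 0.0858
gripper_force: 0.0
tcp [0.4767 0.1057 0.1206] yaw 103.0 tilt [-0.002 -0.    -1.   ] q6 -0.01 t 1.65
shift cm [-0.09 -0.22  4.46] turn 0.004
```

```bash
python3 -m handwheel '[[-0.1,-0.2,2.5,0],[-0.1,-0.2,4,0],[-0.1,-0.2,4.5,0],[-0.1,-0.2,4.5,0]]' ; python3 -m handwheel '[[0,0,0,0],[0,0,0,0],[0,0,0,0],[0,0,0,0],[0,0,0,0]]' -0.4 20
```

```text
clock: 1.98
tool_pos: [0.4789, 0.1038, 0.0762]
eef_rot: [0.0, -0.113, 0.994, 0.0]
wrist_force: [0.2, 0.1, -0.5]
width: 0.0856
gripper_force: 0.0
clock: 2.4
tool_pos: [0.4792, 0.1032, 0.076]
eef_rot: [0.0, -0.112, 0.994, 0.0]
wrist_force: [0.7, -0.8, 0.1]
width: 0.0602
gripper_force: 0.0
```

```bash
python3 -m handwheel '[[0,0,0,0],[0,0,0,0],[0,0,0,0]]' -0.3 ; python3 -m handwheel '[[0,0,0,0],[0,0,0,0],[0,0,0,0]]' -0.27;  python3 -m handwheel '[[0,0,0,0],[0,0,0,0],[0,0,0,0]]' -0.25
```

```text
clock: 2.65
tool_pos: [0.4792, 0.103, 0.0758]
eef_rot: [0.0, -0.112, 0.994, -0.0]
wrist_force: [0.8, -1.5, 4.2]
width: 0.0558
gripper_force: 3.1
clock: 2.9
tool_pos: [0.4793, 0.1028, 0.0759]
eef_rot: [0.0, -0.112, 0.994, -0.0]
wrist_force: [-0.3, -4.0, 8.6]
width: 0.0544
gripper_force: 9.6
clock: 3.15
tool_pos: [0.4794, 0.1026, 0.076]
eef_rot: [0.0, -0.112, 0.994, -0.001]
wrist_force: [-1.8, -6.2, 12.0]
width: 0.0538
gripper_force: 14.1
```

```bash
python3 -m handwheel '[[0,0,0,0],[0,0,0,0],[0,0,-0.3,0],[0,0,-0.8,0],[0,0,-1.5,0]]' -0.235; python3 -m handwheel '[[0,0,-1,0],[0,0,-2.5,0],[0,0,-2.5,0]]'; python3 -c "
from h import *
plan((.565,-.305,.11),98.4)"
```

```text
clock: 3.57
tool_pos: [0.4785, 0.1031, 0.0905]
eef_rot: [-0.001, -0.112, 0.994, 0.0]
wrist_force: [0.1, 1.0, -1.1]
width: 0.0532
gripper_force: 14.0
clock: 3.82
tool_pos: [0.4802, 0.1035, 0.1183]
eef_rot: [0.002, -0.112, 0.994, 0.0]
wrist_force: [1.3, 0.9, -0.7]
width: 0.0528
gripper_force: 13.8
tcp [0.4802 0.1035 0.1183] yaw 102.9 tilt [ 0.003  0.001 -1.   ] q6 -0.01 t 3.82
shift cm [  0.85 -41.71   0.83] turn 0.078
```

```bash
python3 -m handwheel '[[0,-2,-2,0.02],[0.1,-5,-4,0.04],[0.2,-8.5,-4,0.08],[0.3,-12.5,-4,0.08],[0.4,-16.5,-4,0.08]]'; python3 -m handwheel '[[0,-4,0,0],[0,-8,0,0],[0,-12,0,0],[0,-16,0,0],[0,-20,0,0]]';  python3 -m handwheel '[[0,-1,0,0],[0,-2,0,0],[0,-2,0,0],[0,-2,0,0]]'; python3 -c "
from h import *
plan((.5626,-.302,.11),98.4)"
```

```text
clock: 4.23
tool_pos: [0.5122, -0.0601, 0.1561]
eef_rot: [0.001, -0.073, 0.997, -0.0]
wrist_force: [1.5, 0.1, -0.8]
width: 0.053
gripper_force: 13.8
clock: 4.65
tool_pos: [0.5406, -0.2586, 0.1556]
eef_rot: [0.0, -0.072, 0.997, 0.0]
wrist_force: [0.9, -0.3, -0.9]
width: 0.0528
gripper_force: 13.8
clock: 4.98
tool_pos: [0.5436, -0.2756, 0.1554]
eef_rot: [-0.0, -0.073, 0.997, 0.0]
wrist_force: [0.6, 0.2, -1.8]
width: 0.0529
gripper_force: 14.0
tcp [ 0.5436 -0.2756  0.1554] yaw 98.3 tilt [-0.     0.001 -1.   ] q6 -0.61 t 4.98
shift cm [-1.5  -2.89  4.53] turn -0.001
```

Run:
```python
from h import *
s=ctrl.read_state(); im,d=ctrl.grab_frame('wrist'); cv2.imwrite('pics/w2.png',im[:,:,::-1])
P=cloud(cam('wrist',s),d)
# tray rim/inner floor
m=(abs(P[...,2]-.008)<.006)&(d>0)
hsv=cv2.cvtColor(im,cv2.COLOR_RGB2HSV); m&=cv2.inRange(hsv,(105,20,60),(128,255,255))>0
n,l,st,_=cv2.connectedComponentsWithStats(m.astype(np.uint8)); i=1+st[1:,4].argmax(); q=P[l==i].astype(np.float32)
print(st[i],q.min(0),q.max(0),cv2.minAreaRect(q[:,:2]*1000),np.median(q[:,2]))
```

```text
[   89    77   294   212 47678] [ 0.4359266  -0.41466317  0.00512927] [ 0.6140871  -0.20300563  0.01384295] ((526.6314697265625, -306.8729248046875), (154.5886993408203, 195.94606018066406), 8.527227401733398) 0.007959927
```

View pics/w2.png

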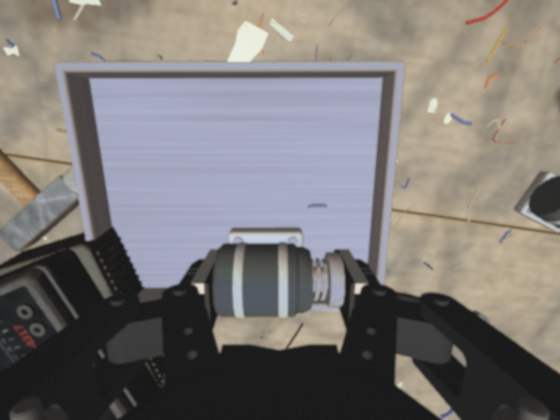

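The held buffer sits squarely between the pads at about (280,280). The tray below measures 155 x 196 mm inside, centred at (.527,-.307).

```bash
python3 -m handwheel '[[-0.4,-1.3,1.5,0],[-0.9,-2.8,3.5,0],[-0.9,-2.8,5.5,0],[-0.9,-2.8,6.2,0],[-0.9,-2.8,6.2,0]]'; python3 -c "
from h import *
plan((.5563,-.3025,.0845),98.4)"
```

```text
clock: 5.45
tool_pos: [0.5557, -0.3009, 0.0919]
eef_rot: [-0.001, -0.073, 0.997, 0.001]
wrist_force: [-1.3, 0.1, -1.0]
width: 0.0527
gripper_force: 14.0
tcp [ 0.5557 -0.3009  0.0919] yaw 98.4 tilt [-0.003  0.002 -1.   ] q6 -0.64 t 5.45
shift cm [-0.04 -0.17  0.74] turn -0.0
```

```bash
python3 -m handwheel '[[0,-0.1,0.3,0],[0,-0.1,0.5,0],[0,-0.1,0.6,0],[0,-0.1,0.65,0],[0,-0.1,0.65,0]]'; python3 -m handwheel '[[0,0,0.05,0],[0,0,0.1,0],[0,0,0.1,0]]'
```

```text
clock: 5.87
tool_pos: [0.5569, -0.3037, 0.0876]
eef_rot: [0.0, -0.072, 0.997, -0.0]
wrist_force: [-0.2, 0.4, -2.0]
width: 0.0532
gripper_force: 14.0
clock: 6.12
tool_pos: [0.5568, -0.3038, 0.0861]
eef_rot: [0.0, -0.072, 0.997, -0.0]
wrist_force: [-0.6, -0.7, -1.0]
width: 0.0527
gripper_force: 14.0
```

```bash
python3 -m handwheel '[[0,0,0.05,0],[0,0,0.1,0],[0,0,0.15,0],[0,0,0.15,0]]'; python3 -m handwheel '[[0,0,0.05,0],[0,0,0.1,0],[0,0,0.1,0]]'
```

```text
clock: 6.45
tool_pos: [0.5567, -0.3037, 0.0844]
eef_rot: [-0.0, -0.072, 0.997, 0.0]
wrist_force: [-0.3, -0.1, -1.6]
width: 0.0528
gripper_force: 14.0
clock: 6.7
tool_pos: [0.5568, -0.3038, 0.0842]
eef_rot: [0.0, -0.072, 0.997, -0.0]
wrist_force: [-3.6, 1.4, 9.5]
width: 0.0527
gripper_force: 13.5
```

```bash
python3 -m handwheel '[[0,0,0,0],[0,0,0,0],[0,0,0,0]]' -0.5;python3 -m handwheel '[[0,0,0,0],[0,0,0,0],[0,0,-1,0],[0,0,-4,0],[0,0,-7.5,0]]' -1; python3 -c "
from h import *
plan((.503,-.070,.15),73)"
```

```text
clock: 6.95
tool_pos: [0.5568, -0.3037, 0.0835]
eef_rot: [0.0, -0.072, 0.997, -0.0]
wrist_force: [-0.4, 0.4, -0.7]
width: 0.064
gripper_force: 0.0
clock: 7.37
tool_pos: [0.5556, -0.3031, 0.1583]
eef_rot: [-0.002, -0.072, 0.997, 0.001]
wrist_force: [0.6, -1.0, 0.6]
width: 0.0851
gripper_force: 0.0
tcp [ 0.5556 -0.3031  0.1583] yaw 98.3 tilt [-0.003  0.002 -1.   ] q6 -0.64 t 7.37
shift cm [ 1.84 23.83  0.89] turn 0.442
```

```bash
python3 -m handwheel '[[0.3,4,0,0.1],[0.6,8,0,0.2],[0.9,12,0,0.3],[1.3,16,0,0.4],[1.6,20,0,0.44]]'; python3 -c "
from h import *
plan((.503,-.070,.15),73)"
```

```text
clock: 7.78
tool_pos: [0.5113, -0.1067, 0.1594]
eef_rot: [0.0, 0.15, 0.989, -0.0]
wrist_force: [1.2, 0.5, 1.3]
width: 0.0852
gripper_force: 0.0
tcp [ 0.5113 -0.1067  0.1594] yaw 72.7 tilt [ 0.001 -0.    -1.   ] q6 0.1 t 7.78
shift cm [1.88 3.26 0.94] turn -0.005
```

```bash
cat >> h.py <<'E'
def find(lo=.012,hi=.06,near=None,save=None):
    s=ctrl.read_state(); im,d=ctrl.grab_frame('wrist'); P=cloud(cam('wrist',s),d)
    if save: cv2.imwrite(save,im[:,:,::-1])
    m=((P[...,2]>lo)&(P[...,2]<hi)&(d>0)).astype(np.uint8); n,l,st,_=cv2.connectedComponentsWithStats(m)
    for i in range(1,n):
        q=P[l==i].astype(np.float32)
        if st[i,4]>800 and (near is None or np.hypot(*(np.median(q,0)[:2]-near))<.06):
            print(st[i],[np.round(a,1) for a in cv2.minAreaRect(q[:,:2]*1000)],q[:,2].max())
E
python3 -c "
from h import *
find(near=(.503,-.07))"
```

```text
[ 285  175   86   48 3422] [array([502.6, -70. ]), array([56.1, 31.3]), np.float64(72.3)] 0.041594908
```

```bash
python3 -m handwheel '[[0.8,1.7,1.5,0],[1.7,3.3,4,0],[1.7,3.3,6,0],[1.7,3.3,6,0]]'; python3 -c "
from h import *
plan((.5037,-.070,.076),72.4)"
```

```text
clock: 8.17
tool_pos: [0.5036, -0.0706, 0.0962]
eef_rot: [-0.002, 0.146, 0.989, -0.0]
wrist_force: [-1.0, -0.1, -1.4]
width: 0.0852
gripper_force: 0.0
tcp [ 0.5036 -0.0706  0.0962] yaw 73.2 tilt [-0.004  0.001 -1.   ] q6 0.15 t 8.17
shift cm [-0.    0.06  2.02] turn 0.014
```

```bash
python3 -m handwheel '[[0,0,1,0.01],[0,0,2,0.01],[0,0,2,0.01]]' ; python3 -m handwheel '[[0,0,0,0],[0,0,0,0],[0,0,0,0],[0,0,0,0],[0,0,0,0]]' -0.4 20; python3 -m handwheel '[[0,0,0,0],[0,0,0,0],[0,0,0,0]]' -0.3 ; python3 -m handwheel '[[0,0,0,0],[0,0,0,0],[0,0,0,0]]' -0.27
```

```text
clock: 8.42
tool_pos: [0.5052, -0.0721, 0.0777]
eef_rot: [-0.0, 0.152, 0.988, -0.0]
wrist_force: [-0.5, 0.5, -0.2]
width: 0.0855
gripper_force: 0.0
clock: 8.83
tool_pos: [0.5056, -0.0717, 0.0789]
eef_rot: [0.0, 0.152, 0.988, 0.0]
wrist_force: [-0.5, 0.5, -0.1]
width: 0.0597
gripper_force: 0.0
clock: 9.08
tool_pos: [0.5055, -0.0717, 0.0787]
eef_rot: [0.0, 0.152, 0.988, -0.0]
wrist_force: [-0.3, -1.4, 2.7]
width: 0.0554
gripper_force: 1.6
clock: 9.33
tool_pos: [0.5055, -0.0718, 0.0787]
eef_rot: [0.0, 0.152, 0.988, -0.0]
wrist_force: [-0.9, -2.9, 5.8]
width: 0.0541
gripper_force: 3.9
```

```bash
python3 -m handwheel '[[0,0,0,0],[0,0,0,0],[0,0,0,0]]' -0.235; python3 -m handwheel '[[0,0,-0.1,0],[0,0,-0.2,0],[0,0,-0.4,0],[0,0,-0.6,0],[0,0,-0.8,0]]'; python3 -m handwheel '[[0,0,-0.3,0],[0,0,-0.6,0],[0,0,-0.9,0],[0,0,-1.2,0],[0,0,-1.2,0]]'
```

```text
clock: 9.58
tool_pos: [0.5055, -0.0719, 0.0788]
eef_rot: [0.0, 0.152, 0.988, -0.0]
wrist_force: [-2.1, -4.0, 6.9]
width: 0.0525
gripper_force: 6.0
clock: 10.0
tool_pos: [0.5053, -0.0715, 0.0867]
eef_rot: [-0.0, 0.152, 0.988, 0.0]
wrist_force: [0.0, 0.4, -0.8]
width: 0.0528
gripper_force: 3.8
clock: 10.42
tool_pos: [0.5057, -0.0717, 0.0992]
eef_rot: [0.0, 0.152, 0.988, 0.0]
wrist_force: [0.6, -0.3, -1.7]
width: 0.0533
gripper_force: 3.8
```

Run:
```python
from h import *
im,d=ctrl.grab_frame('wrist'); cv2.imwrite('pics/w3.png',im[:,:,::-1]); plan((.436,.329,.16),72.4)
```

```text
tcp [ 0.5056 -0.0717  0.0989] yaw 72.5 tilt [ 0.001 -0.    -1.   ] q6 0.16 t 10.47
shift cm [18.67 36.13 -6.12] turn 0.002
```

View pics/w3.png

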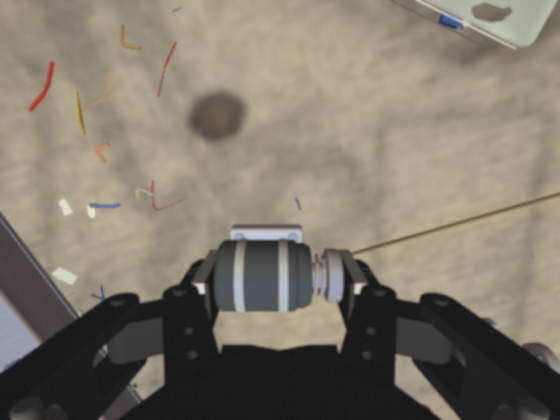

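The soft buffer is held level between the pads at about (280,275). I'll carry it gently to the pan.

```bash
python3 -m handwheel '[[0.3,0.5,-0.8,0],[0.8,1.5,-2,0],[1.6,3,-3.5,0],[2.6,5,-5,0],[3.8,7.4,-6,0]]'; python3 -m handwheel '[[1.3,2.6,0,0],[2.7,5.3,0,0],[4.1,8,0,0],[5.5,10.7,0,0],[6.9,13.4,0,0]]'; python3 -m handwheel '[[1.3,2.6,0,0],[2.7,5.2,0,0],[4,7.7,0,0],[5.2,10,0,0],[6.2,12,0,0]]';  python3 -m handwheel '[[0.8,1.5,0,0],[1.3,2.5,0,0],[1.4,2.7,0,0],[1.4,2.7,0,0]]'; python3 -c "
from h import *
plan((.436,.329,.1),72.4)"
```

```text
clock: 10.88
tool_pos: [0.4913, 0.0109, 0.1602]
eef_rot: [0.001, 0.153, 0.988, 0.0]
wrist_force: [1.3, 1.2, -1.6]
width: 0.0525
gripper_force: 3.8
clock: 11.3
tool_pos: [0.465, 0.1606, 0.1591]
eef_rot: [0.0, 0.152, 0.988, 0.0]
wrist_force: [-0.1, 0.7, -1.6]
width: 0.0528
gripper_force: 3.7
clock: 11.72
tool_pos: [0.4417, 0.294, 0.159]
eef_rot: [-0.0, 0.152, 0.988, 0.0]
wrist_force: [0.1, -0.3, -0.2]
width: 0.0526
gripper_force: 3.7
clock: 12.05
tool_pos: [0.4372, 0.3222, 0.1586]
eef_rot: [-0.0, 0.152, 0.988, -0.0]
wrist_force: [0.6, 0.6, -0.3]
width: 0.0527
gripper_force: 3.6
tcp [0.4372 0.3222 0.1586] yaw 72.6 tilt [-0. -0. -1.] q6 0.94 t 12.05
shift cm [0.32 0.62 5.86] turn 0.003
```

```bash
python3 -m handwheel '[[0.1,0.2,1,0],[0.2,0.4,3,0],[0.3,0.5,5,0],[0.3,0.5,6,0],[0.3,0.5,6.4,0]]'; python3 -m handwheel '[[0,0,0.1,0],[0,0,0.1,0],[0,0,0.15,0],[0,0,0.2,0],[0,0,0.2,0]]'
```

```text
clock: 12.47
tool_pos: [0.4354, 0.3263, 0.0926]
eef_rot: [-0.001, 0.152, 0.988, -0.001]
wrist_force: [-0.0, -0.7, -2.0]
width: 0.0526
gripper_force: 3.7
clock: 12.88
tool_pos: [0.4364, 0.3278, 0.0931]
eef_rot: [0.0, 0.152, 0.988, 0.0]
wrist_force: [-0.0, -0.2, -1.4]
width: 0.0529
gripper_force: 3.7
```

```bash
python3 -m handwheel '[[0,0,0.1,0],[0,0,0.2,0],[0,0,0.3,0],[0,0,0.4,0],[0,0,0.4,0]]'; python3 -m handwheel '[[0,0,0.05,0],[0,0,0.1,0],[0,0,0.15,0],[0,0,0.15,0]]'; python3 -m handwheel '[[0,0,0.04,0],[0,0,0.08,0],[0,0,0.08,0]]'
```

```text
clock: 13.3
tool_pos: [0.436, 0.3276, 0.0883]
eef_rot: [-0.0, 0.152, 0.988, -0.0]
wrist_force: [-0.6, -0.1, -1.3]
width: 0.0528
gripper_force: 3.7
clock: 13.63
tool_pos: [0.436, 0.3276, 0.0869]
eef_rot: [-0.0, 0.152, 0.988, -0.0]
wrist_force: [0.2, -0.2, -0.2]
width: 0.053
gripper_force: 3.7
clock: 13.88
tool_pos: [0.4361, 0.3276, 0.0865]
eef_rot: [0.0, 0.152, 0.988, 0.0]
wrist_force: [-0.8, -2.2, 3.8]
width: 0.0528
gripper_force: 4.6
```

Contact made (about 5 N), so I'll release and rise, then head for b1.

```bash
python3 -m handwheel '[[0,0,0,0],[0,0,0,0],[0,0,0,0]]' -0.5;python3 -m handwheel '[[0,0,0,0],[0,0,0,0],[0,0,-1,0],[0,0,-4,0],[0,0,-7.5,0]]' -1; python3 -c "
from h import *
plan((.56,.055,.17),76.3)"
```

```text
clock: 14.13
tool_pos: [0.4361, 0.3277, 0.0862]
eef_rot: [0.0, 0.152, 0.988, 0.0]
wrist_force: [0.5, 0.1, -0.3]
width: 0.0644
gripper_force: 0.0
clock: 14.55
tool_pos: [0.4351, 0.3268, 0.1612]
eef_rot: [-0.001, 0.152, 0.988, -0.001]
wrist_force: [0.2, 0.7, 0.3]
width: 0.0854
gripper_force: 0.0
tcp [0.4351 0.3268 0.1612] yaw 72.5 tilt [-0.003 -0.002 -1.   ] q6 0.95 t 14.55
shift cm [-20.08 -22.18  -0.85] turn -0.066
```

```bash
python3 -m handwheel '[[-2.6,-2.9,0,-0.03],[-5.2,-5.8,-0.3,-0.06],[-7.9,-8.7,-0.6,-0.06],[-10.6,-11.7,-0.8,-0.06],[-13.3,-14.7,-0.8,-0.06]]'; python3 -m handwheel '[[-2.6,-2.9,0,0],[-5.2,-5.8,0,0],[-6,-6.5,0,0],[-6,-6.5,0,0]]'; python3 -c "
from h import *
find(near=(.608,.027))
plan((.609,.0276,.1),76.3)"
```

```text
clock: 14.97
tool_pos: [0.5195, 0.1458, 0.1707]
eef_rot: [0.001, 0.122, 0.993, 0.0]
wrist_force: [0.4, 0.2, -0.5]
width: 0.0856
gripper_force: 0.0
clock: 15.3
tool_pos: [0.5625, 0.0673, 0.1698]
eef_rot: [0.0, 0.124, 0.992, -0.0]
wrist_force: [0.1, 0.2, 1.1]
width: 0.0856
gripper_force: 0.0
[ 205  263   75   43 2708] [array([605.5,  27.9]), array([55.5, 31.1]), np.float64(75.6)] 0.041824307
tcp [0.5616 0.0689 0.1697] yaw 75.8 tilt [ 0.  0. -1.] q6 0.37 t 15.35
shift cm [-5.6  -2.84  6.97] turn -0.008
```

```bash
python3 -m handwheel '[[-2,-1,1,0],[-4.5,-2.4,3.5,0],[-5.4,-2.9,6,0],[-5.4,-2.9,7,0],[-5.4,-2.9,7,0]]'; python3 -c "
from h import *
plan((.6067,.0278,.077),75.7)"
```

```text
clock: 15.77
tool_pos: [0.6048, 0.0296, 0.097]
eef_rot: [-0.002, 0.122, 0.993, -0.0]
wrist_force: [-1.1, 0.1, -0.8]
width: 0.0854
gripper_force: 0.0
tcp [0.6048 0.0296 0.097 ] yaw 76.0 tilt [-0.004  0.    -1.   ] q6 0.29 t 15.77
shift cm [-0.24 -0.13  2.  ] turn 0.005
```

```bash
python3 -m handwheel '[[-0.1,-0.1,1,0],[-0.1,-0.1,2.1,0],[-0.1,-0.1,2.1,0]]' ; python3 -m handwheel '[[0,0,0,0],[0,0,0,0],[0,0,0,0],[0,0,0,0],[0,0,0,0]]' -0.4 20; python3 -m handwheel '[[0,0,0,0],[0,0,0,0],[0,0,0,0]]' -0.3 ; python3 -m handwheel '[[0,0,0,0],[0,0,0,0],[0,0,0,0]]' -0.27
```

```text
clock: 16.02
tool_pos: [0.6064, 0.0282, 0.0771]
eef_rot: [-0.001, 0.122, 0.993, -0.0]
wrist_force: [-0.6, -0.7, -0.4]
width: 0.0853
gripper_force: 0.0
clock: 16.43
tool_pos: [0.6075, 0.0274, 0.0786]
eef_rot: [0.0, 0.122, 0.993, 0.0]
wrist_force: [0.2, 0.3, 0.4]
width: 0.0595
gripper_force: 0.0
clock: 16.68
tool_pos: [0.6074, 0.0273, 0.0785]
eef_rot: [0.0, 0.122, 0.992, -0.0]
wrist_force: [-0.9, -1.9, 5.2]
width: 0.0556
gripper_force: 3.8
clock: 16.93
tool_pos: [0.6074, 0.027, 0.0787]
eef_rot: [0.0, 0.122, 0.992, -0.0]
wrist_force: [-3.5, -3.9, 8.2]
width: 0.0544
gripper_force: 10.8
```

Stiff (10.8 N at 1.6 mm). I'll squeeze to about 3 mm and lift.

```bash
python3 -m handwheel '[[0,0,0,0],[0,0,0,0],[0,0,0,0]]' -0.25; python3 -m handwheel '[[0,0,-0.1,0],[0,0,-0.3,0],[0,0,-0.6,0],[0,0,-1,0],[0,0,-1.5,0]]' -0.235; python3 -m handwheel '[[0,0,-1,0],[0,0,-3,0],[0,0,-5,0],[0,0,-6,0],[0,0,-6.3,0]]'; python3 -c "
from h import *
plan((.492,-.312,.155),98.4)"
```

```text
clock: 17.18
tool_pos: [0.6074, 0.0268, 0.0789]
eef_rot: [0.0, 0.122, 0.992, -0.001]
wrist_force: [-4.1, -5.1, 12.0]
width: 0.0535
gripper_force: 15.8
clock: 17.6
tool_pos: [0.6072, 0.0275, 0.0934]
eef_rot: [-0.0, 0.122, 0.993, 0.0]
wrist_force: [-0.7, 0.2, -1.4]
width: 0.0529
gripper_force: 15.9
clock: 18.02
tool_pos: [0.6083, 0.0275, 0.1587]
eef_rot: [0.002, 0.122, 0.993, 0.0]
wrist_force: [0.3, -1.7, -1.8]
width: 0.0528
gripper_force: 15.8
tcp [0.6083 0.0275 0.1587] yaw 76.0 tilt [ 0.003  0.    -1.   ] q6 0.29 t 18.02
shift cm [  3.05 -35.76   0.33] turn -0.392
```

```bash
python3 -m handwheel '[[0.2,-2.5,0,-0.06],[0.5,-6,0,-0.14],[0.8,-10,0,-0.22],[1.2,-14,0,-0.3],[1.5,-18,0,-0.38]]'; python3 -c "
from h import *
plan((.492,-.312,.155),98.4)"
```

```text
clock: 18.43
tool_pos: [0.5478, -0.1448, 0.1556]
eef_rot: [-0.0, -0.07, 0.998, 0.0]
wrist_force: [0.6, -0.4, -1.3]
width: 0.0532
gripper_force: 15.8
tcp [ 0.5478 -0.1448  0.1556] yaw 98.0 tilt [-0.001  0.    -1.   ] q6 -0.4 t 18.43
shift cm [  7.86 -15.78   0.06] turn -0.007
```

```bash
python3 -m handwheel '[[1.7,-3.5,0,0],[3.5,-7,0,0],[5.2,-10.5,0,0],[6.9,-13.8,0,0],[7.6,-15.2,0,0]]'; python3 -m handwheel '[[0,0,0,0],[0,0,0,0]]'; python3 -c "
from h import *
plan((.492,-.312,.093),98.4)"
```

```text
clock: 18.85
tool_pos: [0.4922, -0.308, 0.1556]
eef_rot: [-0.0, -0.066, 0.998, -0.0]
wrist_force: [0.0, -0.5, -1.7]
width: 0.0529
gripper_force: 15.9
clock: 19.02
tool_pos: [0.4936, -0.3051, 0.1555]
eef_rot: [-0.0, -0.066, 0.998, 0.0]
wrist_force: [-0.5, 0.2, -1.6]
width: 0.0527
gripper_force: 15.9
tcp [ 0.4936 -0.3051  0.1555] yaw 97.6 tilt [-0.001  0.001 -1.   ] q6 -0.69 t 19.02
shift cm [ 0.24 -0.67  6.25] turn -0.014
```

```bash
python3 -m handwheel '[[0.1,-0.3,1.5,-0.01],[0.2,-0.5,3.5,-0.01],[0.2,-0.5,5.5,-0.01],[0.2,-0.5,6.2,-0.01],[0.2,-0.5,6.2,-0.01]]'; python3 -m handwheel '[[0,0,0.1,0],[0,0,0.2,0],[0,0,0.3,0],[0,0,0.4,0],[0,0,0.4,0]]';  python3 -m handwheel '[[0,0,0.05,0],[0,0,0.1,0],[0,0,0.15,0],[0,0,0.15,0]]'
```

```text
clock: 19.43
tool_pos: [0.4922, -0.3081, 0.0924]
eef_rot: [-0.001, -0.073, 0.997, 0.001]
wrist_force: [-0.2, -0.4, -1.1]
width: 0.0531
gripper_force: 16.0
clock: 19.85
tool_pos: [0.4931, -0.3097, 0.0906]
eef_rot: [0.0, -0.072, 0.997, -0.0]
wrist_force: [0.3, -0.3, -1.4]
width: 0.053
gripper_force: 15.9
clock: 20.18
tool_pos: [0.4929, -0.3097, 0.0887]
eef_rot: [-0.0, -0.072, 0.997, 0.0]
wrist_force: [-0.3, 0.1, -0.6]
width: 0.0528
gripper_force: 15.9
```

```bash
python3 -m handwheel '[[0,0,0.05,0],[0,0,0.1,0],[0,0,0.15,0],[0,0,0.2,0],[0,0,0.2,0]]'; python3 -m handwheel '[[0,0,0.03,0],[0,0,0.03,0]]'
```

```text
clock: 20.6
tool_pos: [0.4929, -0.3097, 0.0871]
eef_rot: [0.0, -0.072, 0.997, -0.0]
wrist_force: [-1.1, 1.3, 5.8]
width: 0.0527
gripper_force: 15.7
clock: 20.77
tool_pos: [0.4929, -0.3097, 0.087]
eef_rot: [0.0, -0.072, 0.997, -0.0]
wrist_force: [-3.1, 0.8, 9.8]
width: 0.0531
gripper_force: 15.5
```

```bash
python3 -m handwheel '[[0,0,0,0],[0,0,0,0],[0,0,0,0]]' -0.5;python3 -m handwheel '[[0,0,0,0],[0,0,0,0],[0,0,-1,0],[0,0,-4,0],[0,0,-7.5,0]]' -1; python3 -m handwheel '[[0,4,-3,0],[0,8,-6,0],[0,12,-9,0],[0,16,-10,0],[0,16,-10,0]]'
python3 - <<'E'
from h import *
im,d=ctrl.grab_frame('top'); 
cv2.imwrite('pics/top1.png',cv2.resize(im[120:300,170:490],None,fx=2.5,fy=2.5,interpolation=2)[:,:,::-1])
E
```

```text
clock: 21.02
tool_pos: [0.4929, -0.3097, 0.0864]
eef_rot: [0.0, -0.072, 0.997, -0.0]
wrist_force: [-0.3, 0.3, 0.3]
width: 0.0639
gripper_force: 0.0
clock: 21.43
tool_pos: [0.4918, -0.309, 0.1613]
eef_rot: [-0.001, -0.072, 0.997, 0.001]
wrist_force: [1.3, -1.9, 0.7]
width: 0.0854
gripper_force: 0.0
clock: 21.85
tool_pos: [0.4695, -0.1488, 0.2646]
eef_rot: [0.001, -0.073, 0.997, -0.0]
wrist_force: [0.1, 0.7, 0.0]
width: 0.0852
gripper_force: 0.0
```

View pics/top1.png

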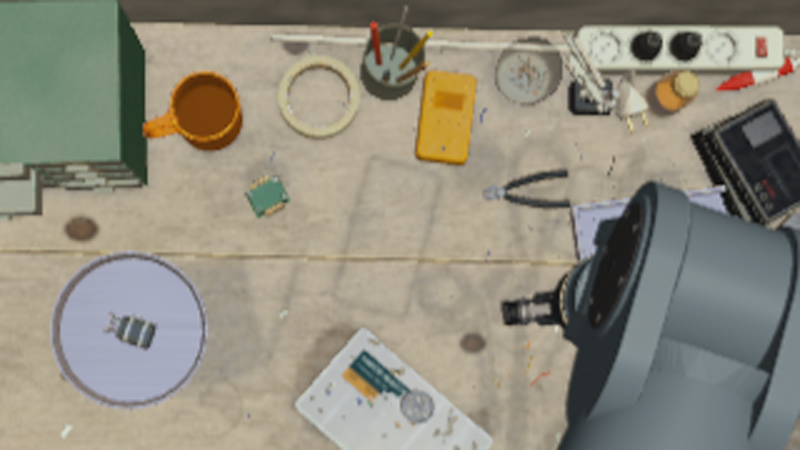

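The soft buffer stands in the pan at about (130,330), and the bystanders are where they were. The arm hides the tray, so I'll check it with the side camera.

Run:
```python
from h import *
im,d=ctrl.grab_frame('side'); 
cv2.imwrite('pics/side1.png',cv2.resize(im[170:360,170:430],None,fx=3,fy=3,interpolation=2)[:,:,::-1])
```

```text
(no output)
```

View pics/side1.png

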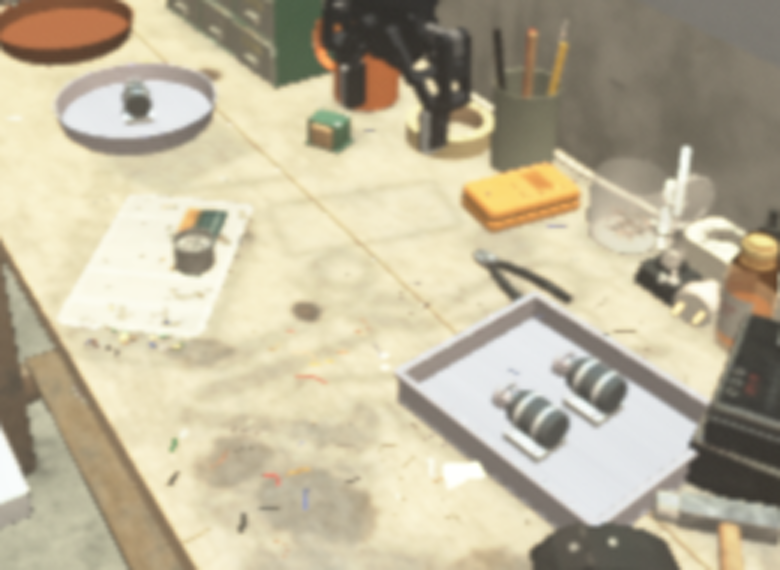

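The side view shows both stiff buffers upright in the tray at about (537,415) and (592,383). The soft one stands in the pan at about (137,100).

```bash
python3 -c "
from plant import ctrl
print(ctrl.sign_off())"
```

```text
the job is handed in; nothing more can be done
None
```

All three buffers are sorted and the job is handed in at about 22 s: the two stiff ones (about 14 N and 16 N at 3 mm) are in the rectangular tray, the soft one (about 4 N at 3 mm) is in the round pan, and the bystanders were not moved.

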